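# Load the T-footed sample holder through the reader's sprung dust flap and lock it

## Robot

A 6-joint arm with a two-finger parallel gripper is mounted at the origin on the work surface. World frame = base frame: x ahead of the robot, y to its left, z up, the work surface at z = 0. Lengths are in mm, angles in rad, forces in N, time in s.
With the tool pointing down it reaches from about 275 to 775 mm from the base axis. Payload 14.6 kg.
Tool frame: the origin (TCP) lies at the very end of the fingers, on their centre line; the grasp point (between the pads) lies 19 mm behind it (env.grasp_offset is the distance from the TCP to the grasp point, in mm); z points along the fingers, y is the line along which they close (so a half turn about z gives the same grasp; the last joint's range is limited). The gripper opens to 85 mm and grips with 20 to 120 N. Pads are 22 mm wide; open, the fingers measure 114 mm over their backs; the gripper's body (76 mm by 85 mm) begins 54 mm behind the grasp point. The pads swing forward as they close: fully open they stand 13 mm farther back than shut.
Start: joints at [1.115, 0.263, -0.048, 1.259, 0, 1.415], TCP at [155.554, 501.429, 231.278] pointing down, gripper open.
Joint ranges: [-2.65, 2.65], [-0.89, 1.7], [-1.18, 1.37], [-2.13, 2.11], [-1.35, 1.29], [-3.14, 3.14]. Speed limits (rad/s): [1.89, 1.89, 2.57, 2.79, 3.14, 3.14].

## Interface

Orientations are given as a rotation vector (axis times angle).
In Python, from rig import env gives the robot as it stands.
- The arm moves only by the tool drive_tool, never from a script. Its argument "series" is text: rows parted by semicolons, each of 7 numbers parted by spaces: the turn, a rotation vector about the tool's x, y, z in degrees, then the shift along the tool's x, y, z in cm, then the opening, from 0 (shut) to 1 (fully open). In form: ax ay az x y z jaw; .... A call has 1 to 10 rows; each row is the pose to reach, as a shift and turn from the pose commanded when the call began, along the tool's axes at that moment; what a row does not reach only later rows make up. A row lasts 1/12 s, in which the tool goes at most 41.7 mm and 7.16 degrees, less where a joint would pass 70% of its speed; a pose out of reach is approached as far as the arm can. A call with a gripper value outside its range is refused whole. The fingers move at their own pace and stop on an object; the grip force is fixed at half the most. Time passes only in rows, so rows that repeat a pose let the fingers close. It gives the time, the measured TCP pose, the force, the opening and the grip force at its end, in the units of the state.
- env.state(): the state, without advancing time (a new reading comes with each control period).
- env.read_camera(name): name is "side" or "top"; returns a dict with "frame" (384x512x3 uint8, red, green, blue), "fovy" (degrees; the focal length in pixels is half the picture's height over the tangent of half this angle, whatever the lens; pixels are square), "cx", "cy" (the principal point, pixels), "k1" (the pictures are not rectified: a ray, as slopes to the right and down, at radius r is drawn at 1 + k1 r^2 times it, then the intrinsics apply), "extrinsics" (4x4, takes a point from camera to world coordinates). Camera axes: x right, y up, looking along -z (the intrinsics and any distortion apply to the point x, -y, -z); pixel columns grow to the right and rows downward; lengths in mm; the calibration is good to about 2 mm. A picture is of the moment at which its call begins. There is no depth.
- env.sign_off(): hands the job in; it is judged then, once.
Trained networks look in a picture, given as the dict that the camera call returned (one of the last four; its "shot" number tells which), for a name from the list of things; names that differ only in an ending like _2 or _b are one class to them, and where a whole thing is asked for, a point or a joint stands for the part that bears it (a point fixed in the world has none). Each returns a list of dicts, best first, with "confidence" (0 to 1); they miss things now and then, are a little off and sometimes report something else, mostly with a low value. They report only what shows in the picture. A call takes as long as a camera call. They do not tell look-alikes from the thing itself.
- env.masks_of(target, picture): "mask" (384x512 bool, what is visible of it) and "centre" ([column, row] in pixels, amid what is visible of it).
- env.mark_of(target, picture): "centre" ([column, row] in pixels: a listed point, or the origin of a listed thing).
The state is a dict: "time": time; "joint_positions": joint angles; "joint_velocities": joint speeds; "joint_torque": joint torques, N m; "ee_pos": TCP position; "tcp_rot": TCP orientation; "contact_force": force on the tool from outside, world axes, zero at the start; "moment": the same for the moment, N m; "width": finger opening in mm; "finger_force": force on a finger pad.
Only numpy, scipy, OpenCV 4.12 (cv2) and the standard library are available. Lean on these libraries where they do the work, as an engineer would, in place of code of your own. Each camera call takes 0.05 s, during which the arm holds its last target. There are 200 camera calls.

## Task

Take the flat-handled sample holder out of the rack and load it into the bench reader: push its T-shaped foot down through the slot in the port plate, against the sprung dust flap, until its collar meets the plate, then turn it a quarter turn clockwise (seen from above) to the stop and let the flap's spring lift it into its locking notch. Let go; the holder must stay locked, upright in the port. Leave the two spare holders in the rack and do not knock over or push away the jar or the dish that stand nearby.

Things in the scene. Friction and masses are not known exactly. Their poses are not given: they have to be found in the camera images.
- holder_centre (a point): The sample holder to load, the only one with a flat handle: point on its axis half-way up, 40 mm above the tip of its foot and 40 mm below its top; z up along its axis, y along the width of the handle and along the T-bar. Handle 36 (y) x 14 (x) mm, grey, 38 to 80 mm above the tip; grip it across the 14 mm. About 0.1 to 0.16 kg. It hangs by its collar in any one of the rack's slots; lifts straight out.
- holder_tip (a point): Lowest point of the same holder, on its axis; axes as holder_centre. From here up: round pilot nose 10 mm in diameter with a tapered tip (0 to 8 mm), steel T-bar 32 (y) x 10 (x) mm (8 to 16), round shaft 10 mm in diameter (16 to 32), collar 26 mm in diameter (32 to 36), neck 12 mm in diameter, handle from 38 mm.
- rack: Plain aluminium block 62 (x) x 210 (y) x 36 mm, origin at the centre of its underside; three upright slots 36 (y) x 13.5 (x) mm, 68 mm apart in y, the middle one at the origin. A holder's foot reaches 32 mm into it, with 2 mm of play. Fixed.
- port_centre (a point): Middle of the slot in the port plate (steel, 70 x 70 x 6 mm, on the reader), level with the plate's top, 116 mm above the table. Axes are the reader's, NOT the slot's. The slot is 38 x 14 mm; its long side lies within 0.3 rad either way of this frame's y; the angle is not reported. See it, or rest the T-bar on the plate and try angles until it drops in (the nose drops in first).
- port_notch (a point): Point 6 mm below port_centre, under the plate (same axes). Ribs 5 mm deep leave a notch 17.5 mm wide across the slot. The T-bar turns only with the collar within 4 mm of the plate; clockwise from above it meets a stop at about 100 degrees, the other way at about 40 without locking. Turned 90 degrees or to the stop and let up, it rises 10 mm into the notch and cannot turn back.
- flap (a joint): Sprung dust flap closing the slot from below, 0 rad shut, grows as it is pushed down, to about 0.75 (0.5 locked). Hinge 28 mm beside the slot's middle. It pushes the holder up: about 4 N as it starts to open, 7 to 12 N fully down, so an unturned holder rises and tips over when let go. Heights of holder_centre above port_centre: nose tip on plate 40 mm, T-bar on plate 32, collar on plate 8, locked 18.
- reader: White bench reader 240 (x) x 200 (y) x 110 mm, origin at the centre of its underside, front towards -x; port centre 30 mm in front of the middle; a grey console 18 mm high runs along the back of its top from 50 mm behind the middle. Fixed.
- spare_a_centre (a point): Spare holder in the rack with a short round knob (30 mm in diameter, 62 mm tall in all); point on its axis 45 mm above its foot. Stays.
- spare_b_centre (a point): Spare holder in the rack with a round stem and a flat round head (34 mm in diameter, 78 mm tall in all); point on its axis 45 mm above its foot. Stays.
- jar: Small amber jar, 42 mm in diameter, 55 mm tall, origin under its centre; bystander.
- dish: Shallow glass dish, 60 mm in diameter, 14 mm tall, origin under its centre; bystander.
Mind the look-alikes: they are no part of the job. What is shaped like the part that bears holder_centre but red is not meant.

How it is judged (in metres and radians):
On the way, in this order (a step that is already met when the one before it is completed fails the run):
1. the holder's T-bar has been pushed down through the slot and the flap, past the ribs (z of holder_centre in the frame of port_centre between 0.004 and 0.0128 m and x of holder_centre in the frame of port_centre between -0.007 and 0.007 m and y of holder_centre in the frame of port_centre between -0.007 and 0.007 m), for 0.1 s.
2. the holder has come back up into the locking notch and stands there (z of holder_centre in the frame of port_centre between 0.0155 and 0.0205 m and x of holder_centre in the frame of port_centre between -0.007 and 0.007 m and y of holder_centre in the frame of port_centre between -0.007 and 0.007 m and angle between holder_centre's own z axis and vertical below 0.25 rad and angle between the y axis of holder_centre and the x axis of port_centre, either way round below 0.7 rad), for 0.2 s.
At the end, for the whole second after the job is handed in: The flat-handled holder stands locked in the port: centre 15.5 to 20.5 mm above the plate's top, within 7 mm of port_centre in its x and in its y, upright within 0.25 rad, handle's width along port_centre's x within 0.7 rad, at rest, held up by the flap alone (all of step 2 and linear speed of holder below 0.01 m/s); the robot touches nothing.
It fails at once if a spare holder leaves its place (moved over 20 mm) (distance of any of spare_a_centre, spare_b_centre from where it was at the start of the episode above 0.02 m).
It fails at once if the jar or the dish is pushed away by more than 30 mm or knocked over (distance of any of jar, dish from where it was at the start of the episode above 0.03 m or angle between any of jar, dish's own z axis and vertical above 0.5 rad).
It also fails if it takes over 58 s, if anything falls off the work surface, if the arm or the gripper's body presses on something with over 40 N, if the wrist force passes 120 N, or if a joint passes its speed limit or range.

## Working session

There is one attempt and no reset: what is moved stays moved. The work goes in short steps, Python scripts to look and compute and a tool call to move; the robot and the scene stay as the last step left them, time stands still between calls to the robot, and variables do not carry over. Pictures are saved under pics/ and viewed, at most 10 in all, crops included, and the job is handed in when it is done.

Besides the shell and the picture viewer there is one more tool, called after ">>>" as name(argument=value, ...) on one line, values as JSON. drive_tool: Moves the arm, as the interface text tells. Its arguments: {"type":"object","properties":{"series":{"type":"string"}},"required":["series"]}

```bash
mkdir -p pics; cat > h.py <<'E'
import numpy as np, cv2
from rig import env
from scipy.spatial.transform import Rotation as R
def ray(p,uv):
    h=p["frame"].shape[0]; f=h/2/np.tan(np.radians(p["fovy"])/2)
    K=np.array([[f,0,p["cx"]],[0,f,p["cy"]],[0,0,1.]])
    # iterative undistort
    d=(np.array(uv,float)-[p["cx"],p["cy"]])/f; s=d.copy()
    for _ in range(30): s=d/(1+p["k1"]*(s@s))
    T=np.array(p["extrinsics"]); v=T[:3,:3]@np.array([s[0],-s[1],-1]); return T[:3,3],v/np.linalg.norm(v)
def atz(p,uv,z):
    o,v=ray(p,uv); return o+v*(z-o[2])/v[2]
def px(p,X):
    h=p["frame"].shape[0]; f=h/2/np.tan(np.radians(p["fovy"])/2)
    T=np.array(p["extrinsics"]); c=T[:3,:3].T@(np.array(X,float)-T[:3,3]); s=np.array([c[0],-c[1]])/-c[2]
    return s*(1+p["k1"]*(s@s))*f+[p["cx"],p["cy"]]
def tri(p,a,q,b):
    o1,v1=ray(p,a);o2,v2=ray(q,b)
    t=np.linalg.lstsq(np.c_[v1,-v2],o2-o1,rcond=None)[0]
    A=o1+v1*t[0];B=o2+v2*t[1]; return (A+B)/2,np.linalg.norm(A-B)
E
python3 - <<'E'
from h import *
np.set_printoptions(precision=1,suppress=True)
t=env.read_camera("top");s=env.read_camera("side")
for n,p in(("top",t),("side",s)):
    cv2.imwrite(f"pics/{n}0.png",cv2.resize(p["frame"][:,:,::-1],None,fx=1.5,fy=1.5)); print(n,p["extrinsics"][:3,3] if hasattr(p["extrinsics"],'shape') else p["extrinsics"],p["fovy"],p["k1"])
for k in["holder_centre","holder_tip","rack","port_centre","reader","spare_a_centre","spare_b_centre","jar","dish"]:
    for n,p in(("top",t),("side",s)):
        print(k,n,[(np.round(d["centre"],1),round(d["confidence"],2)) for d in env.mark_of(k,p)][:4])
st=env.state();print(st)
E
```

```text
top [ 347.3   26.6 1240.3] 44.99790739370631 -0.14743722720317665
side [ 277.7 -530.4  632.3] 54.477954765028265 -0.06499943253368776
holder_centre top [(array([235.1, 194.9]), 0.58), (array([205.5, 181.9]), 0.47), (array([183.6, 180. ]), 0.28)]
holder_centre side [(array([251.1, 198.1]), 0.67), (array([249.9, 167.9]), 0.47)]
holder_tip top [(array([202.6, 181.2]), 0.59), (array([236.7, 199.1]), 0.4)]
holder_tip side [(array([252.6, 210.5]), 0.83), (array([254.7, 177.2]), 0.46)]
rack top [(array([182.9, 181.2]), 0.77)]
rack side [(array([245.4, 164.6]), 0.79)]
port_centre top [(array([335. , 185.4]), 0.8)]
port_centre side []
reader top [(array([328.5, 179.4]), 0.57)]
reader side [(array([318.8, 285.8]), 0.65)]
spare_a_centre top [(array([151.3, 174.9]), 0.4)]
spare_a_centre side [(array([240.7, 137.3]), 0.49)]
spare_b_centre top [(array([172.7, 179.2]), 0.59)]
spare_b_centre side [(array([249.9, 152.6]), 0.69)]
jar top [(array([259.2, 157.7]), 0.75), (array([204.6, 183.2]), 0.25)]
jar side [(array([301.9, 210. ]), 0.86), (array([205.3, 239.7]), 0.51)]
dish top [(array([257. , 246.2]), 0.77)]
dish side [(array([206.2, 236.9]), 0.73), (array([241.3, 136.9]), 0.7)]
{'time': 1.0, 'joint_positions': array([ 1.1,  0.3, -0. ,  1.3,  0. ,  1.4]), 'joint_velocities': array([ 0.,  0., -0.,  0.,  0.,  0.]), 'joint_torque': array([  0. , -63.7,  38.5,   0. ,  -0. ,   0. ]), 'ee_pos': array([155.5, 501.4, 231.3]), 'tcp_rot': array([-0.5, -3.1,  0. ]), 'contact_force': array([ 0.5, -0.1, -0.4]), 'moment': array([ 0. , -0.1,  0. ]), 'finger_force': 0.0, 'width': 85.21017465068148}
```

View pics/top0.png

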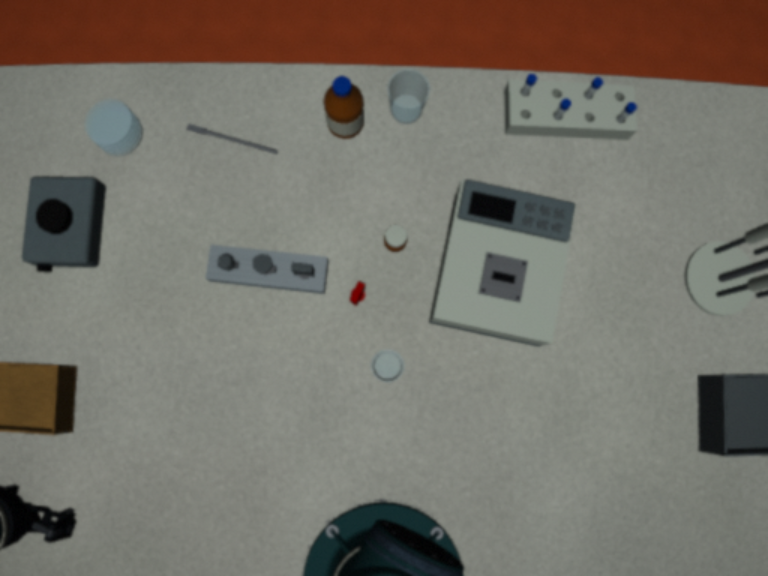

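View pics/side0.png

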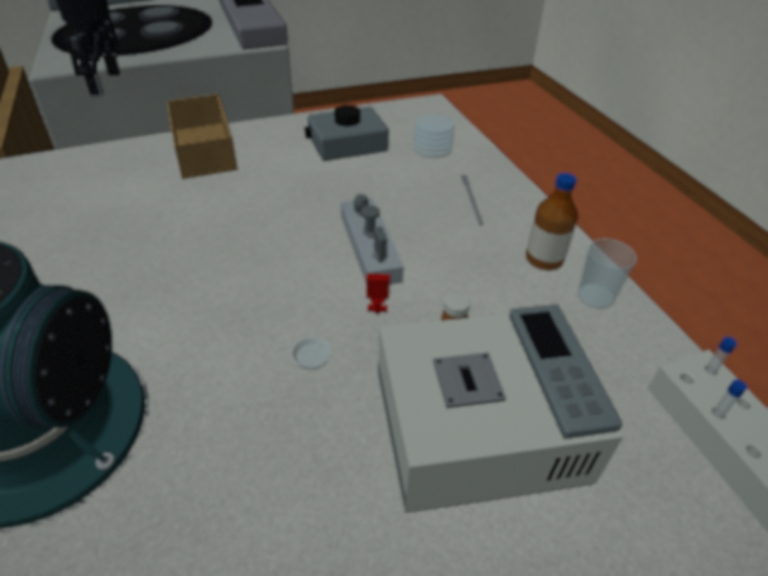

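```bash
python3 - <<'E'
from h import *
np.set_printoptions(precision=2,suppress=True)
t=env.read_camera("top");s=env.read_camera("side")
c,d=tri(t,(205.5,181.9),s,(249.9,167.9)); print("hc tri",c,d)
print("tops",atz(t,(201.5,179.5),80)) 
for n in("rack","reader","holder_centre"):
    for m in env.masks_of(n,t)[:3]:
        z={"rack":36,"reader":110,"holder_centre":84}[n]
        pts=np.argwhere(m["mask"])[:,::-1]
        w=np.array([atz(t,q,z)[:2] for q in pts],dtype=np.float32)
        print(n,m["confidence"],m["centre"],cv2.minAreaRect(w))
# slot: dark blob around port in each picture
for nm,p,uv in(("top",t,(335.5,185)),("side",s,(312,252))):
    g=cv2.cvtColor(p["frame"],cv2.COLOR_RGB2GRAY); x,y=map(int,uv); r=11
    sub=g[y-r:y+r+1,x-r:x+r+1].astype(float); print(sub.astype(int)[4:-4] if nm=="top" else sub.min())
    bg=np.median(sub); w=np.clip(bg*0.8-sub,0,None)
    yy,xx=np.mgrid[y-r:y+r+1,x-r:x+r+1]
    W=np.array([atz(p,q,116)[:2] for q in np.c_[xx.ravel(),yy.ravel()]]); w=w.ravel()
    mu=(W*w[:,None]).sum(0)/w.sum(); C=((W-mu).T*w)@(W-mu)/w.sum(); e,v=np.linalg.eigh(C)
    print(nm,"slot",mu,np.sqrt(e*12),"ang",np.degrees(np.arctan2(v[1,1],v[0,1])))
def crop(p,x,y,w,h,f): return cv2.resize(p["frame"][y:y+h,x:x+w,::-1],None,fx=f,fy=f,interpolation=cv2.INTER_CUBIC)
a=crop(t,130,155,100,50,8)
b=np.hstack([crop(t,300,155,75,60,5.333),crop(s,280,220,75,60,5.333)])
cv2.imwrite("pics/c1.png",np.vstack([a[:280],b[:320]])[:600,:800])
E
```

```text
hc tri [528.82 142.44  51.66] 6.818778367387135
tops [533.65 149.32  80.  ]
rack 0.59 [182.9, 180.9] ((539.9100952148438, 216.1661376953125), (215.55628967285156, 70.67030334472656), 83.22127532958984)
[[81 80 81 83 82 81 82 82 83 80 83 81 82 82 82 81 81 80 79 82 80 79 80]
 [81 79 82 81 81 77 79 79 81 82 82 82 82 81 81 83 82 81 82 81 80 80 80]
 [80 81 82 78 70 63 64 69 72 75 77 79 81 81 81 83 81 82 80 81 82 82 81]
 [80 81 79 75 61 42 36 42 45 52 58 65 70 73 76 80 80 81 82 83 82 81 81]
 [82 81 80 73 51 25 16 17 19 28 31 36 42 49 56 64 70 72 77 79 81 81 83]
 [79 81 79 66 44 17  9  9 10 11 14 15 18 21 29 36 42 45 55 65 77 82 82]
 [80 79 77 62 36 15 10  9  7 10 10  6  7 11 10 15 18 21 33 55 73 81 81]
 [80 79 77 63 43 29 22 15 14 13 12  9  8 10 10  7 10 11 25 55 73 80 81]
 [81 80 78 72 64 56 48 41 35 29 24 19 14 10 11  6  8 10 29 58 75 81 83]
 [79 80 80 79 75 73 71 70 66 60 52 45 39 33 29 23 16 16 33 61 78 81 81]
 [79 80 80 79 79 78 78 79 77 75 73 69 67 63 58 49 42 37 45 67 79 81 80]
 [81 81 81 80 80 80 79 79 82 80 81 79 77 77 75 72 70 68 67 74 79 81 80]
 [82 81 81 81 81 81 81 81 80 80 79 80 79 80 79 79 78 78 80 80 81 80 82]
 [81 82 82 82 82 81 81 82 81 82 81 80 79 80 80 78 80 81 79 81 81 80 81]
 [80 82 81 81 82 83 82 82 82 81 82 82 81 81 81 80 80 81 80 78 80 79 80]]
top slot [ 524.25 -184.62] [12.29 35.68] ang 79.11525022155827
11.0
side slot [ 522.4  -186.42] [10.88 33.12] ang 79.73071160127525
```

View pics/c1.png

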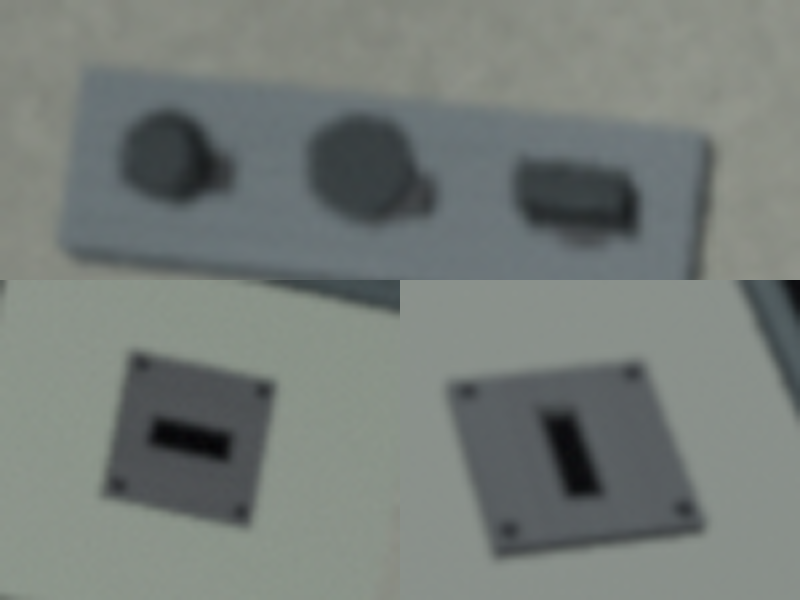

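```bash
python3 - <<'E'
from h import *
from scipy.optimize import minimize
np.set_printoptions(precision=2,suppress=True)
t=env.read_camera("top");s=env.read_camera("side")
for p,uv in((t,(202,179)),(s,(253,162))):
    g=cv2.cvtColor(p["frame"],cv2.COLOR_RGB2GRAY); x,y=uv; print(g[y-9:y+10,x-12:x+13])
def box(cx,cy,yaw):
    c,s_=np.cos(yaw),np.sin(yaw); return [(cx+a*c-b*s_,cy+a*s_+b*c,z) for a in(-7,7) for b in(-18,18) for z in(42,84)]
def cost(v,views):
    e=0
    for p,uv,g,thr in views:
        H=cv2.convexHull(np.array([px(p,X) for X in box(v[0],v[1],v[2])],np.float32))
        m=np.zeros((38*8,38*8),np.uint8); o=np.array(uv)-19
        cv2.fillConvexPoly(m,np.int32(((H[:,0]-o+.5)*8*16)),255,shift=4)
        m=cv2.resize(m,(38,38),interpolation=cv2.INTER_AREA).astype(float)/255
        m=cv2.GaussianBlur(m,(0,0),.8)
        sub=g[o[1]:o[1]+38,o[0]:o[0]+38].astype(float)
        A=m[6:-6,6:-6].ravel()-m[6:-6,6:-6].mean();B=sub[6:-6,6:-6].ravel();B=B-B.mean()
        e-= -(A@B)/np.sqrt((A@A)*(B@B))
    return e
V=[(p,uv,cv2.cvtColor(p["frame"],cv2.COLOR_RGB2GRAY),0) for p,uv in((t,(202,179)),(s,(253,162)))]
for vs in([V[0]],[V[1]],V):
    r=min((minimize(cost,[534,147,a],args=(vs,),method="Nelder-Mead",options=dict(initial_simplex=[[534,147,a],[540,147,a],[534,153,a],[534,147,a+.2]])) for a in(-.2,0,.1)),key=lambda r:r.fun)
    print(r.x[:2],np.degrees(r.x[2]),r.fun)
# rack corners in top crop
for q in((140.6,163.5),(218.75,171.9),(137.5,185.6)): print("rack",atz(t,q,36))
E
```

```text
[[115 114 115 116 117 116 116 119 118 119 119 119 120 121 121 123 125 124
  126 127 131 132 132 134 136]
 [113 115 115 115 116 116 115 116 116 117 118 117 118 118 117 118 118 119
  118 118 120 121 122 123 124]
 [113 114 114 115 115 115 115 116 116 117 118 116 117 117 117 117 117 118
  117 118 118 119 118 117 118]
 [113 114 114 113 112 111 115 114 114 115 116 115 116 117 118 115 117 117
  118 118 116 118 117 117 118]
 [113 113 113 112 106  99 103 105 106 106 107 108 110 111 112 115 116 115
  116 117 118 118 117 117 116]
 [115 115 114 110  97  79  78  79  80  78  79  84  92  93  94 103 108 108
  110 114 116 116 116 117 116]
 [114 115 114 107  86  68  65  63  64  63  64  67  73  72  72  79  80  83
   93 110 115 116 116 115 116]
 [114 115 114 106  80  64  62  62  62  62  61  64  64  64  63  63  62  62
   74 104 115 117 117 117 117]
 [116 115 114 106  81  66  62  63  62  64  62  64  63  62  62  62  61  55
   54  86 109 116 115 116 117]
 [114 113 112 106  81  64  62  61  61  64  64  64  63  65  65  64  62  53
   42  67 103 116 115 116 116]
 [114 113 115 107  81  61  53  52  55  56  59  63 
[... 2436 characters left out ...]
 98
  116 122 121 122 125 129 135]
 [120 121 121 121 121 122 118 110  98  84  71  60  53  48  46  52  70  97
  116 122 122 122 123 127 132]
 [118 121 122 122 122 121 117 107  97  88  77  63  54  47  47  50  69  96
  116 121 121 122 123 125 129]
 [116 120 121 121 121 121 117 107  96  89  81  66  55  47  47  51  70  96
  116 121 122 121 122 124 127]
 [114 120 121 122 122 121 118 110 100  91  81  68  55  49  48  58  76 101
  116 121 121 122 122 122 126]]
[536.01 150.38] -5.51225874280224 -0.9242318922510935
[534.06 150.64] 0.6554668535467771 -0.7796539464214136
[535.2  150.25] -2.8785135238445405 -1.694681149865259
rack [579.7 318.6  36. ]
rack [562.2  109.23  36.  ]
rack [520.07 323.23  36.  ]
```

```bash
cat > go.py <<'E'
import sys
from h import *
np.set_printoptions(precision=2,suppress=True)
def go(x,y,z,yaw_dir,ref=None):
    "yaw_dir: world angle (deg) of tool y axis, mod 180"
    st=env.state(); P=np.array(st["ee_pos"]); M=R.from_rotvec(st["tcp_rot"]); A=M.as_matrix()
    best=[]
    for a in(yaw_dir,yaw_dir+180):
        ty=np.array([np.cos(np.radians(a)),np.sin(np.radians(a)),0]);tz=np.array([0,0,-1.]);T=np.c_[np.cross(ty,tz),ty,tz]
        best.append(np.degrees((R.from_matrix(A.T@T)).as_rotvec()))
    best.sort(key=np.linalg.norm)
    print("t",st["time"],"pos",P,"ydir",np.degrees(np.arctan2(A[1,1],A[0,1])),"tilt",np.degrees(np.arccos(-A[2,2])),"q",st["joint_positions"],"w",st["width"],"F",st["contact_force"],"ff",st["finger_force"])
    print("turn deg",best,"shift cm",A.T@(np.array([x,y,z])-P)/10)
go(*map(float,sys.argv[1:5]))
E
python3 go.py 535 149.7 130 -4.8
```

```text
t 1.35 pos [155.55 501.44 231.28] ydir 72.76699903245334 tilt 0.0013463176633703212 q [ 1.11  0.26 -0.05  1.26  0.    1.42] w 85.40166648381465 F [-0.43  0.1  -0.51] ff 0.0
turn deg [array([-0.  , -0.  , 77.57]), array([   0.  ,   -0.  , -102.43])] shift cm [-46.66 -22.35  10.13]
```

>>> drive_tool(series="0 0 -70 -46.7 -22.4 10.1 0.6;0 0 -70 -46.7 -22.4 10.1 0.6;0 0 -70 -46.7 -22.4 10.1 0.6;0 0 -70 -46.7 -22.4 10.1 0.6;0 0 -70 -46.7 -22.4 10.1 0.6;0 0 -70 -46.7 -22.4 10.1 0.6;0 0 -70 -46.7 -22.4 10.1 0.6;0 0 -70 -46.7 -22.4 10.1 0.6;0 0 -70 -46.7 -22.4 10.1 0.6;0 0 -70 -46.7 -22.4 10.1 0.6")

```text
time: 2.18
ee_pos: [421.6, 255.6, 160.9]
tcp_rot: [-1.232, 2.89, 0.0]
contact_force: [0.5, 1.5, 0.9]
width: 51.0
finger_force: 0.0
```

```bash
python3 go.py 535 149.7 130 175.2
```

```text
t 2.1833 pos [421.59 255.63 160.87] ydir 136.16579680787146 tilt 0.02777615811493518 q [ 0.38  0.24 -0.27  1.05  0.   -0.43] w 50.98870530924544 F [0.47 1.49 0.89] ff 0.0
turn deg [array([ -0.02,   0.02, -39.03]), array([  0.03,   0.02, 140.97])] shift cm [ -0.21 -15.52   3.09]
```

>>> drive_tool(series="0 0 -39 -0.2 -15.5 3.1 0.6;0 0 -39 -0.2 -15.5 3.1 0.6;0 0 -39 -0.2 -15.5 3.1 0.6;0 0 -39 -0.2 -15.5 3.1 0.6;0 0 -39 -0.2 -15.5 3.1 0.6;0 0 -39 -0.2 -15.5 3.1 0.6;0 0 -39 -0.2 -15.5 3.1 0.6;0 0 -39 -0.2 -15.5 3.1 0.6;0 0 -39 -0.2 -15.5 3.1 0.6;0 0 -39 -0.2 -15.5 3.1 0.6")

```text
time: 3.02
ee_pos: [532.9, 150.9, 130.2]
tcp_rot: [-2.118, 2.32, -0.0]
contact_force: [-0.7, -0.4, 0.1]
width: 51.0
finger_force: 0.0
```

```bash
python3 go.py 535 149.7 49 175.2
```

```text
t 3.0167 pos [532.91 150.9  130.21] ydir 174.77749596650204 tilt 0.016767900201486954 q [ 0.13  0.36 -0.18  1.02  0.   -1.35] w 51.028588370053214 F [-0.69 -0.38  0.09] ff 0.0
turn deg [array([-0.02,  0.  , -0.42]), array([  0.01,   0.03, 179.58])] shift cm [ 0.1  -0.22  8.12]
```

>>> drive_tool(series="0 0 -0.4 0.1 -0.2 2 0.6;0 0 -0.4 0.1 -0.2 4 0.6;0 0 -0.4 0.1 -0.2 6 0.6;0 0 -0.4 0.1 -0.2 7 0.6;0 0 -0.4 0.1 -0.2 8.1 0.6;0 0 -0.4 0.1 -0.2 8.1 0.6;0 0 -0.4 0.1 -0.2 8.1 0.6")

```text
time: 3.6
ee_pos: [534.8, 149.5, 49.3]
tcp_rot: [2.127, -2.312, -0.0]
contact_force: [0.5, 0.3, 0.3]
width: 51.4
finger_force: 0.0
```

```bash
python3 go.py 535 149.7 49 175.2; python3 - <<'E'
from h import *
t=env.read_camera("top");s=env.read_camera("side")
def crop(p,x,y,w,h,f): return cv2.resize(p["frame"][y:y+h,x:x+w,::-1],None,fx=f,fy=f,interpolation=cv2.INTER_CUBIC)
cv2.imwrite("pics/g1.png",np.hstack([crop(t,150,140,100,100,4),crop(s,200,110,100,100,4)]))
E
```

```text
t 3.6 pos [534.84 149.52  49.27] ydir 175.23773647160755 tilt 0.02502944299082566 q [ 0.13  0.43 -0.31  0.83 -0.   -1.36] w 51.39644190159248 F [0.46 0.27 0.32] ff 0.0
turn deg [array([ 0.02, -0.01,  0.04]), array([   0.01,    0.04, -179.96])] shift cm [-0.02 -0.01  0.03]
```

View pics/g1.png

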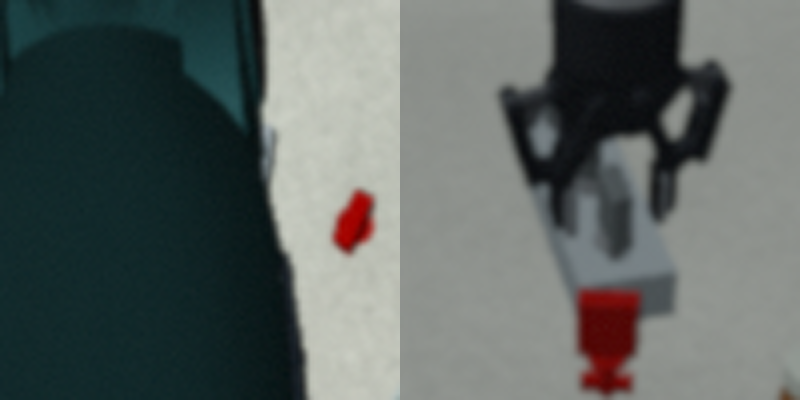

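In the side view the fingers (about px 562 and 660 in the crop) straddle the grey flat handle (about px 610). Closing the gripper.

>>> drive_tool(series="0 0 0 0 0 0 0.3;0 0 0 0 0 0 0.1;0 0 0 0 0 0 0;0 0 0 0 0 0 0;0 0 0 0 0 0 0;0 0 0 0 0 0 0;0 0 0 0 0 0 0;0 0 0 0 0 0 0")

```text
time: 4.37
ee_pos: [535.4, 149.4, 49.6]
tcp_rot: [-2.127, 2.311, -0.001]
contact_force: [-0.6, -0.0, 6.9]
width: 13.0
finger_force: 58.4
```

>>> drive_tool(series="0 0 0 0 0 -1 0;0 0 0 0 0 -2 0;0 0 0 0 0 -4 0;0 0 0 0 0 -7 0;0 0 0 0 0 -10 0;0 0 0 0 0 -13 0;0 0 0 0 0 -16 0;0 0 0 0 0 -16 0;0 0 0 0 0 -16 0")

```text
time: 5.12
ee_pos: [535.5, 149.5, 210.8]
tcp_rot: [-2.126, 2.31, -0.002]
contact_force: [0.5, 0.7, -1.3]
width: 13.3
finger_force: 60.0
```

```bash
python3 go.py 523.5 -185.3 209 169.4
```

```text
t 5.1167 pos [535.49 149.46 210.76] ydir 175.25372819925798 tilt 0.16180882360204552 q [ 0.13  0.32 -0.02  1.23  0.   -1.36] w 13.3185351596579 F [ 0.51  0.65 -1.31] ff 60.032222270965576
turn deg [array([-0.16,  0.05,  5.85]), array([  -0.07,   -0.24, -174.15])] shift cm [33.46 -1.57  0.16]
```

>>> drive_tool(series="0 0 2 2 0 0 0;0 0 4 5 0 0 0;0 0 5.8 9 -0.5 0 0;0 0 5.8 13 -0.6 0 0;0 0 5.8 17 -0.8 0.1 0;0 0 5.8 21 -1 0.1 0;0 0 5.8 25 -1.2 0.1 0;0 0 5.8 29 -1.4 0.1 0;0 0 5.8 32 -1.5 0.1 0;0 0 5.8 33.4 -1.6 0.1 0")

```text
time: 5.95
ee_pos: [522.2, -188.0, 206.8]
tcp_rot: [2.004, -2.418, -0.002]
contact_force: [0.6, -0.7, -0.6]
width: 13.1
finger_force: 60.0
```

>>> drive_tool(series="0 0 0 0 0 0 0;0 0 0 0 0 0 0;0 0 0 0 0 0 0")

```text
time: 6.2
ee_pos: [523.0, -183.6, 207.6]
tcp_rot: [2.008, -2.415, -0.002]
contact_force: [0.2, 0.4, -0.9]
width: 13.2
finger_force: 60.0
```

```bash
python3 go.py 523.5 -185.3 165 169.4; python3 - <<'E'
from h import *
np.set_printoptions(precision=2,suppress=True)
t=env.read_camera("top");s=env.read_camera("side")
for k in("holder_centre","holder_tip"):
    for d in env.mark_of(k,s)[:2]+env.mark_of(k,t)[:1]: print(k,np.array(d["centre"]),d["confidence"])
P=np.array(env.state()["ee_pos"]); print("pred tip px",px(s,P+[0,0,-45]),"centre",px(s,P+[0,0,-5]))
def crop(p,x,y,w,h,f): return cv2.resize(p["frame"][y:y+h,x:x+w,::-1],None,fx=f,fy=f,interpolation=cv2.INTER_CUBIC)
cv2.imwrite("pics/p1.png",np.hstack([crop(t,290,140,80,100,5),crop(s,270,170,80,100,5)]))
E
```

```text
t 6.2 pos [ 523.03 -183.63  207.56] ydir 169.48658857473202 tilt 0.07368992464030139 q [-0.48  0.32 -0.03  1.22  0.   -1.87] w 13.16395044060465 F [ 0.22  0.42 -0.9 ] ff 59.95575964450836
turn deg [array([0.06, 0.04, 0.09]), array([  -0.06,    0.1 , -179.91])] shift cm [ 0.16 -0.08  4.26]
holder_centre [317.6 216.4] 0.86
holder_centre [252.7 196.2] 0.61
holder_centre [235.9 196.6] 0.43
holder_tip [252.2 208.8] 0.72
holder_tip [303.  213.7] 0.65
holder_tip [236.9 198. ] 0.58
pred tip px [315.22 233.55] centre [318.62 217.  ]
```

View pics/p1.png

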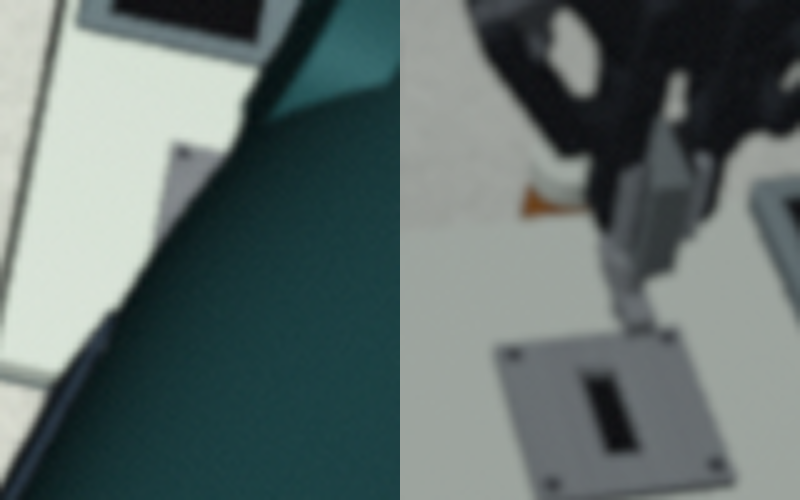

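The side view shows the holder hanging upright in the grip, nose near crop px (635,328), just above the slot at (610,412). Descending under guard.

>>> drive_tool(series="0 0 0 0.2 -0.05 1 0;0 0 0 0.2 -0.05 2 0;0 0 0 0.2 -0.05 3 0;0 0 0 0.2 -0.05 3.8 0;0 0 0 0.2 -0.05 3.8 0;0 0 0 0.2 -0.05 3.8 0;0 0 0 0.2 -0.05 3.8 0")

```text
time: 7.08
ee_pos: [523.6, -187.0, 170.3]
tcp_rot: [-2.008, 2.416, -0.001]
contact_force: [0.3, 0.4, -0.3]
width: 13.6
finger_force: 59.9
```

```bash
python3 go.py 523.5 -185.3 155 169.4; python3 - <<'E'
from h import *
s=env.read_camera("side")
P=np.array(env.state()["ee_pos"]); print("pred tip px",px(s,P+[0,0,-45]),"centre",px(s,P+[0,0,-5]),"slot px",px(s,[523.3,-185.5,116]))
for k in("holder_centre","holder_tip"):
    for d in env.mark_of(k,s)[:2]: print(k,np.array(d["centre"]),d["confidence"])
cv2.imwrite("pics/p2.png",cv2.resize(s["frame"][190:280,270:360,::-1],None,fx=6.6,fy=6.6,interpolation=cv2.INTER_CUBIC))
E
```

```text
t 7.0833 pos [ 523.57 -186.96  170.3 ] ydir 169.45480196343058 tilt 0.01993329700338531 q [-0.49  0.34 -0.1   1.13 -0.   -1.88] w 13.646981206293795 F [ 0.26  0.37 -0.32] ff 59.932149052619934
turn deg [array([-0.02, -0.01,  0.05]), array([   0.01,   -0.03, -179.95])] shift cm [-0.16  0.04  1.53]
pred tip px [313.13591008 249.05872132] centre [316.32966419 233.85260131] slot px [311.85924078 251.86151553]
holder_centre [314.4 231.8] 0.63
holder_centre [249.5 197.6] 0.59
holder_tip [312.2 243.8] 0.84
holder_tip [250.3 212.8] 0.72
```

View pics/p2.png

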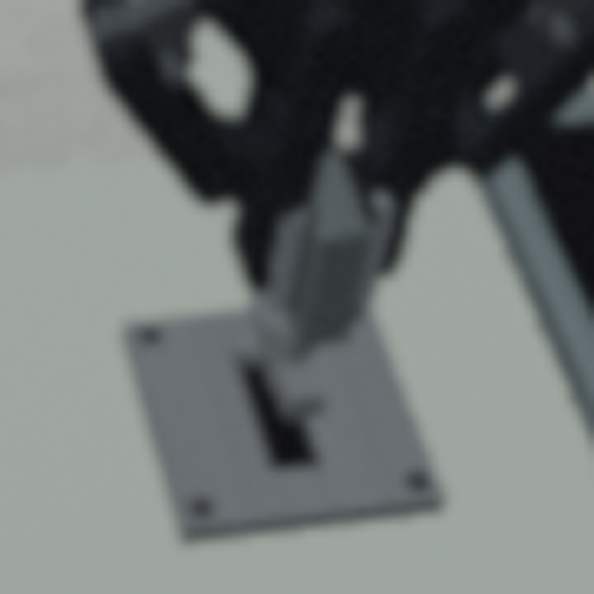

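```bash
python3 - <<'E'
from h import *
np.set_printoptions(precision=0,suppress=True)
s=env.read_camera("side")
P=np.array(env.state()["ee_pos"]); C=P+[0,0,-5]
a=np.radians(79.45); y=np.array([np.cos(a),np.sin(a),0]); x=np.array([y[1],-y[0],0]);z=np.array([0,0,1])
def c(v): 
    q=px(s,C+x*v[0]+y*v[1]+z*v[2]); return (q-[270,190]+.5)*6.6-.5
for n,v in {"tip":(0,0,-40),"handle near bot L":(-7,-18,-2),"handle near bot R":(7,-18,-2),"handle near top L":(-7,-18,40),"near top R":(7,-18,40),"collar L":(-13,0,-6),"collar R":(13,0,-6),"collar near":(0,-13,-8),"bar near botL":(-5,-16,-32),"bar near botR":(5,-16,-32),"bar near topR":(5,-16,-24),"bar near topL":(-5,-16,-24),"bar far topL":(-5,16,-24)}.items(): print(n,c(v))
u=(np.array([px(s,[523.3,-185.5,116]+x*i+y*j) for i,j in((-7,-19),(7,-19),(7,19),(-7,19))])-[270,190]+.5)*6.6;print("slot corners",u)
im=cv2.resize(s["frame"][190:280,270:360,::-1],None,fx=6.6,fy=6.6,interpolation=cv2.INTER_CUBIC)
def quad(pts,col): cv2.polylines(im,[np.int32([c(v) for v in pts])],True,col,1)
quad([(-7,-18,-2),(7,-18,-2),(7,-18,40),(-7,-18,40)],(0,255,0))
quad([(13*np.cos(t),13*np.sin(t),-4) for t in np.linspace(0,6.2,24)],(0,255,255))
quad([(-5,-16,-32),(5,-16,-32),(5,-16,-24),(-5,-16,-24)],(255,255,0))
quad([(-5,-16,-24),(5,-16,-24),(5,16,-24),(-5,16,-24)],(255,255,0))
quad([(5*np.cos(t),5*np.sin(t),-40) for t in np.linspace(0,6.2,24)],(255,0,255))
cv2.polylines(im,[np.int32(u)],True,(0,0,255),1)
cv2.imwrite("pics/p3.png",im)
E
```

```text
tip [287. 393.]
handle near bot L [300. 356.]
handle near bot R [355. 349.]
handle near top L [325. 241.]
near top R [382. 234.]
collar L [255. 314.]
collar R [354. 302.]
collar near [319. 352.]
bar near botL [290. 424.]
bar near botR [327. 419.]
bar near topR [332. 400.]
bar near topL [294. 404.]
bar far topL [260. 309.]
slot corners [[273. 472.]
 [325. 466.]
 [285. 354.]
 [235. 359.]]
```

View pics/p3.png

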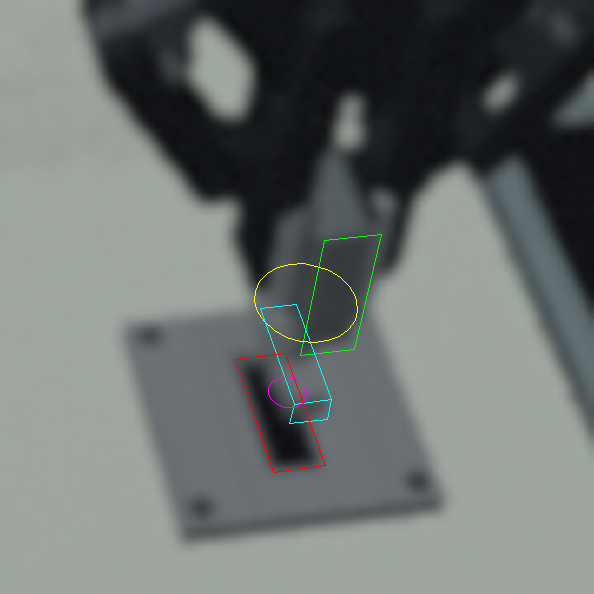

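The overlay shows the real holder about 1–2 px up and left of the prediction, so it sits within about 1 mm of the slot centre (281,415). I'll go on by touch.

>>> drive_tool(series="0 0 0 0.02 0 0.4 0;0 0 0 0.02 0 0.8 0;0 0 0 0.02 0 1.1 0;0 0 0 0.02 0 1.3 0;0 0 0 0.02 0 1.4 0;0 0 0 0.02 0 1.4 0")

```text
time: 7.78
ee_pos: [523.3, -187.0, 155.7]
tcp_rot: [2.008, -2.416, -0.001]
contact_force: [-0.2, 0.5, -0.3]
width: 13.2
finger_force: 59.9
```

>>> drive_tool(series="0 0 0 0 0 0.2 0;0 0 0 0 0 0.4 0;0 0 0 0 0 0.5 0;0 0 0 0 0 0.6 0;0 0 0 0 0 0.6 0")

```text
time: 8.2
ee_pos: [523.5, -187.2, 150.1]
tcp_rot: [-2.008, 2.416, -0.001]
contact_force: [-0.5, 0.3, 4.9]
width: 13.4
finger_force: 60.8
```

>>> drive_tool(series="0 0 0 0 0 0.1 0;0 0 0 0 0 0.2 0;0 0 0 0 0 0.3 0;0 0 0 0 0 0.4 0;0 0 0 0 0 0.4 0")

```text
time: 8.62
ee_pos: [523.7, -187.2, 146.3]
tcp_rot: [-2.008, 2.416, -0.001]
contact_force: [0.4, 0.3, 7.2]
width: 13.2
finger_force: 60.9
```

>>> drive_tool(series="0 0 0 0 0 0.2 0;0 0 0 0 0 0.4 0;0 0 0 0 0 0.6 0;0 0 0 0 0 0.8 0;0 0 0 0 0 1 0;0 0 0 0 0 1.2 0;0 0 0 0 0 1.2 0")

```text
time: 9.2
ee_pos: [524.5, -187.5, 134.4]
tcp_rot: [-2.007, 2.415, -0.003]
contact_force: [5.2, -1.3, 5.1]
width: 13.1
finger_force: 60.6
```

>>> drive_tool(series="0 0 0 0 -0.1 0.1 0;0 0 0 0 -0.1 0.2 0;0 0 0 0 -0.1 0.3 0;0 0 0 0 -0.1 0.4 0;0 0 0 0 -0.1 0.45 0;0 0 0 0 -0.1 0.45 0")

```text
time: 9.7
ee_pos: [525.2, -187.6, 129.9]
tcp_rot: [-2.007, 2.415, -0.003]
contact_force: [6.0, -0.7, 3.1]
width: 13.0
finger_force: 60.5
```

>>> drive_tool(series="0 0 0 0 -0.1 0.1 0;0 0 0 0 -0.1 0.2 0;0 0 0 0 -0.1 0.2 0;0 0 0 0 -0.1 0.2 0")

```text
time: 10.03
ee_pos: [526.0, -187.8, 129.5]
tcp_rot: [-2.007, 2.415, -0.005]
contact_force: [-2.8, 1.5, 27.4]
width: 13.4
finger_force: 64.1
```

```bash
python3 go.py 524.5 -186 128 169.4; python3 - <<'E'
from h import *
s=env.read_camera("side")
print([ (d["centre"],d["confidence"]) for d in env.mark_of("holder_centre",s)])
P=np.array(env.state()["ee_pos"]);print(px(s,P+[0,0,-5]))
cv2.imwrite("pics/p4.png",cv2.resize(s["frame"][190:280,270:360,::-1],None,fx=6.6,fy=6.6,interpolation=cv2.INTER_CUBIC))
E
```

```text
t 10.0333 pos [ 526.03 -187.83  129.45] ydir 169.45398612536496 tilt 0.17549500158143683 q [-0.49  0.37 -0.18  1.02 -0.   -1.88] w 13.433970134590647 F [-2.8   1.47 27.36] ff 64.1373074054718
turn deg [array([-0.17, -0.06,  0.05]), array([   0.09,   -0.26, -179.95])] shift cm [-0.15  0.18  0.14]
[([250.4, 197.0], 0.62), ([314.9, 251.4], 0.51)]
[314.5000458  249.41474313]
```

View pics/p4.png

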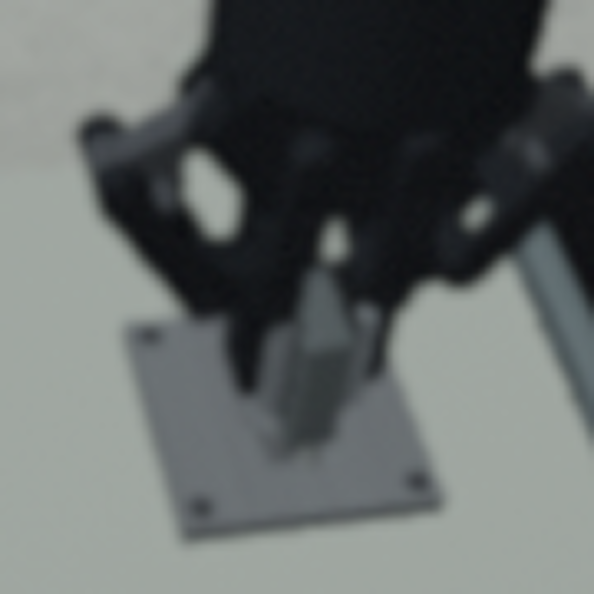

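Collar seated on the plate (27 N). Backing off 1 mm and turning clockwise.

>>> drive_tool(series="0 0 0 0 0 -0.1 0;0 0 4 0 0.02 -0.1 0;0 0 9 0 0.03 -0.1 0;0 0 14 -0.02 0.04 -0.1 0;0 0 19 -0.02 0.05 -0.1 0;0 0 24 -0.03 0.06 -0.1 0;0 0 29 -0.03 0.06 -0.1 0;0 0 34 -0.04 0.07 -0.1 0;0 0 34 -0.04 0.07 -0.1 0")

```text
time: 10.88
ee_pos: [525.1, -187.2, 129.5]
tcp_rot: [-1.205, 2.9, -0.002]
contact_force: [0.1, 0.5, 16.1]
width: 13.2
finger_force: 62.4
```

```bash
python3 go.py 524.5 -186 128 169.4; python3 -c "
from h import *;print(env.state()['moment'])"
```

```text
t 10.8833 pos [ 525.15 -187.18  129.51] ydir 135.1319303131103 tilt 0.0997939351022323 q [-0.49  0.37 -0.18  1.02 -0.   -1.28] w 13.196915892819538 F [ 0.12  0.45 16.15] ff 62.40417122840881
turn deg [array([ -0.1 ,  -0.01, -34.27]), array([ -0.01,   0.13, 145.73])] shift cm [-0.04  0.13  0.15]
[ 0.07957051 -0.01966677  0.01516436]
```

>>> drive_tool(series="0 0 6 0 0 0 0;0 0 12 0 0.02 0 0;0 0 18 0 0.03 0 0;0 0 24 0 0.03 0 0;0 0 30 0 0.04 0 0;0 0 36 0 0.05 0 0;0 0 42 0 0.05 0 0;0 0 48 0 0.05 0 0;0 0 54 0 0.05 0 0;0 0 54 0 0.05 0 0")

```text
time: 11.72
ee_pos: [524.5, -186.4, 129.5]
tcp_rot: [0.245, 3.131, -0.0]
contact_force: [-2.0, 2.3, 18.2]
width: 13.3
finger_force: 62.8
```

```bash
python3 go.py 524.5 -186 128 169.4; python3 -c "
from h import *;print(env.state()['moment'])"
```

```text
t 11.7167 pos [ 524.47 -186.44  129.53] ydir 81.0698107204032 tilt 0.05537988883025345 q [-0.49  0.37 -0.18  1.02  0.   -0.33] w 13.349315084568607 F [-1.98  2.27 18.19] ff 62.77953028678894
turn deg [array([ -0.05,   0.04, -88.33]), array([ 0.04,  0.05, 91.67])] shift cm [0.   0.04 0.15]
[ 0.48403768  0.37790408 -0.15992556]
```

>>> drive_tool(series="0 0 3 0 0 0 0;0 0 5 0 0 0 0;0 0 7 0 0 0 0;0 0 7 0 0 0 0")

```text
time: 12.05
ee_pos: [524.6, -186.3, 129.5]
tcp_rot: [0.428, 3.111, 0.001]
contact_force: [-1.4, 3.3, 17.9]
width: 13.3
finger_force: 62.7
```

```bash
python3 go.py 524.5 -186 128 169.4; python3 -c "
from h import *;print(env.state()['moment'])"
```

```text
t 12.05 pos [ 524.58 -186.25  129.52] ydir 74.34894863821228 tilt 0.07322880833262695 q [-0.49  0.37 -0.18  1.02  0.   -0.21] w 13.326917169931711 F [-1.42  3.28 17.9 ] ff 62.74885296821594
turn deg [array([ 0.08,  0.03, 84.95]), array([ -0.03,   0.08, -95.05])] shift cm [0.01 0.02 0.15]
[0.99280407 0.09110403 0.0760676 ]
```

>>> drive_tool(series="0 0 0 0 0 -0.1 0;0 0 0 0 0 -0.3 0;0 0 0 0 0 -0.5 0;0 0 0 0 0 -0.7 0;0 0 0 0 0 -0.9 0;0 0 0 0 0 -1 0;0 0 0 0 0 -1 0;0 0 0 0 0 -1 0")

```text
time: 12.72
ee_pos: [524.3, -186.2, 138.7]
tcp_rot: [-0.424, -3.113, -0.001]
contact_force: [2.6, 6.0, 5.8]
width: 12.7
finger_force: 61.0
```

```bash
python3 go.py 524.5 -186 139 74.4; python3 -c "
from h import *;print(env.state()['moment'])"
```

```text
t 12.7167 pos [ 524.31 -186.18  138.67] ydir 74.47040282506113 tilt 0.04260507341819336 q [-0.49  0.36 -0.16  1.05  0.   -0.22] w 12.732051876625736 F [2.6  6.01 5.8 ] ff 60.96446871757507
turn deg [array([ 0.04, -0.01,  0.07]), array([   0.02,    0.06, -179.93])] shift cm [-0.01  0.02 -0.03]
[ 1.20286899 -0.500895    0.04464749]
```

>>> drive_tool(series="0 0 0 0 0.05 -0.05 0;0 0 0 0 0.05 -0.05 0;0 0 0 0 0.05 -0.05 0.1;0 0 0 0 0.05 -0.05 0.2;0 0 0 0 0.05 -0.05 0.3;0 0 0 0 0.05 -0.05 0.5;0 0 0 0 0.05 -0.05 0.5;0 0 0 0 0.05 -0.05 0.5;0 0 0 0 0.05 -0.05 0.5")

```text
time: 13.47
ee_pos: [524.5, -186.1, 139.0]
tcp_rot: [-0.425, -3.113, 0.0]
contact_force: [-0.1, 0.1, -0.6]
width: 42.2
finger_force: 0.0
```

>>> drive_tool(series="0 0 0 0 0 -1 0.5;0 0 0 0 0 -3 0.5;0 0 0 0 0 -6 0.5;0 0 0 0 0 -9 0.5;0 0 0 0 0 -12 0.5;0 0 0 0 0 -15 0.5;0 0 0 0 -4 -15 0.5;0 0 0 0 -4 -15 0.5")

```text
time: 14.13
ee_pos: [513.6, -228.5, 290.3]
tcp_rot: [0.427, 3.11, -0.004]
contact_force: [-0.1, -0.7, -0.7]
width: 42.9
finger_force: 0.0
```

```bash
python3 - <<'E'
from h import *
np.set_printoptions(precision=1,suppress=True)
s=env.read_camera("side");st=env.state();print(st["time"],st["ee_pos"],st["contact_force"],st["width"])
print([ (d["centre"],d["confidence"]) for d in env.mark_of("holder_centre",s)],"expect",px(s,[524,-185.5,134]))
cv2.imwrite("pics/p5.png",cv2.resize(s["frame"][190:280,270:360,::-1],None,fx=6.6,fy=6.6,interpolation=cv2.INTER_CUBIC))
E
```

```text
14.1833 [ 513.5 -226.8  289.3] [-0.1  0.4 -0.1] 42.48651596982648
[([249.0, 196.0], 0.78), ([314.0, 246.9], 0.69)] expect [313.6 245.2]
```

View pics/p5.png

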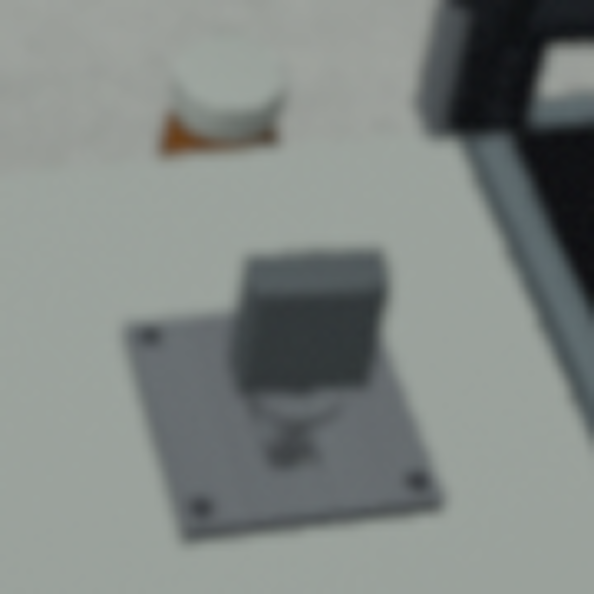

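The holder stands upright and turned a quarter, at about (310,320) in the crop. The collar is clear of the plate, consistent with the locked height, and the gripper is clear. Handing in.

```bash
python3 -c "
from h import *;print(env.sign_off())"
```

```text
the job is handed in; nothing more can be done
None
```

The flat-handled holder is in the port: pushed down until its collar met the plate, turned about 95° clockwise, let up about 9 mm and released. The last picture shows it standing upright with the gripper clear, and I handed the job in at about 14 s; the hand-in gave no verdict, and I took no final picture of the spares, jar or dish.

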